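Bed a block down on its parallels in the drill vise

ROBOT

A 7-joint arm with a two-finger parallel gripper is mounted at the origin on the work surface. World frame = base frame: x ahead of the robot, y to its left, z up, the work surface at z = 0. Lengths are in m, angles in rad, forces in N, time in s.
With the tool pointing down it reaches from about 0.425 to 0.875 m from the base axis. Payload 4.7 kg.
Tool frame: the origin (TCP) lies midway between the tips of the shut fingers; the grasp point (between the pads) lies r.grip_depth behind it (r.grip_depth is the distance from the TCP to the grasp point, in m); z points along the fingers, y is the direction in which the jaws open and shut (so a half turn about z gives the same grasp; the last joint's range is limited). The gripper opens to 85 mm and grips with 20 to 120 N. Pads are 22 mm wide; open, the fingers measure 114 mm over their backs; the gripper's body (76 mm by 85 mm) begins 54 mm behind the grasp point. The pads swing forward as they close: fully open they stand 13 mm farther back than shut.
Start: joints at [-1.116, 0.321, -0.07, 1.45, 0.023, 1.371, -0.057], TCP at [0.277, 0.588, 0.194] pointing down, gripper open.
Joint ranges: [-2.86, 2.86], [-0.3, 2.09], [-1.38, 1.24], [0.06, 2.45], [-1.56, 4.7], [0.09, 2.05], [-2.69, 2.69]. Speed limits (rad/s): [2.57, 2.57, 3.14, 3.14, 3.14, 3.14, 3.14].

INTERFACE

Orientations are given as a unit quaternion [w, x, y, z].
In Python, from cell import r gives the robot as it stands. Calls block until the motion is done:
- r.goto(position, orientation): joint-space move of the TCP to a pose.
- r.movel(position, speed=0.15, orientation=None, threshold=None): straight line of the TCP; orientation=None keeps the orientation; speed is the mean speed in m/s. With threshold (N) it stops when the force on the tool has changed by that much, and returns True; else False.
- r.goto_joints(angles): joint-space move.
- r.command_gripper(opening, strength=None): finger opening in m; strength is the grip in N (None keeps the last); returns when the fingers have stopped.
- r.dwell(seconds).
- r.inverse_kinematics(position, orientation): joint angles nearest the present ones, or None.
- r.get_state(): the state.
- r.grab_frame(name): name is "scene" or "top"; returns a dict with "image" (420x560x3 uint8, blue, green, red), "mtx" (3x3 intrinsics, pixels), "k1" (the pictures are not rectified: a ray, as slopes to the right and down, at radius r is drawn at 1 + k1 r^2 times it, then the intrinsics apply), "rvec" (rotation vector, rad) and "tvec" (3), from world to camera coordinates, as OpenCV has them. Camera axes: x right, y down, z forward; pixel columns grow to the right and rows downward; lengths in m; the calibration is good to about 2 mm. A picture is of the moment at which its call begins. There is no depth.
A pose or a line that the arm cannot do raises r.IKError and nothing moves.
- r.sign_off(): hands the job in, once; it reports no verdict.
Trained networks look in the newest picture that a camera, given by its name, has taken for a name from the list of things; names that differ only in an ending like _2 or _b are one class to them, and where a whole thing is asked for, a point or a joint stands for the part that bears it (a point fixed in the world has none). Each returns a list of dicts, best first, with "confidence" (0 to 1); they miss things now and then, are a little off and sometimes report something else, mostly with a low value. They report only what shows in the picture. A call takes as long as a camera call. They do not tell look-alikes from the thing itself.
- r.find_in(query, camera): "location" ([x, y, z] in m, in world coordinates, good to about 4 mm: the middle of the surface that is visible of it).
The state is a dict: "clock": time; "joint_pos": joint angles; "joint_vel": joint speeds; "joint_efforts": joint torques, N m; "ee_pos": TCP position; "eef_rot": TCP orientation; "ft_force": force on the tool from outside, world axes, zero at the start; "wrist_torque": the same for the moment, N m; "gripper_width": finger opening in m.
Only numpy, scipy, OpenCV 4.12 (cv2) and the standard library are available. Lean on these libraries where they do the work, as an engineer would, in place of code of your own. Each camera call takes 0.05 s, during which the arm holds its last target.

TASK

The white nylon block in the drill vise has been nipped up too high and crooked, and the two steel parallels under it have walked out of the vise's open end. First slide both parallels gently back in against the work stop while the block is still up; then tap or press the block down, gently, on both ends until it lies level on the parallels and bears so firmly on both that they no longer slide. Do not hammer, and leave the small things lying about alone.

Things in the scene. Friction and masses are not known exactly. Their poses are not given: they have to be found in the camera images.
- vise: Grey drill vise fixed to the bench on a board 5 to 15 mm high. Origin: on the board's top under the vise's centre (this is 'the board' below); z up, y along the jaws towards the OPEN end, screw at -x. Body 130 (x) by 116 mm (y); bed 40 mm above the board, y -62 to +54 mm. Jaws y -54 to 54 mm, inner faces x = -25.5 and +25.5, outer x = -51.5 and +55.5 mm, tops 89 mm above the board.
- block_top (a point): Centre of the block's top face. Bedded down, the block's underside is 64 mm and its top 109 mm above the board, and it stops there, giving about 0.5 mm under 20 N. Pressing one end (5 to 7 N) rocks it, and the other end may rise. To bear firmly it must be pressed for a moment with a steady 14 to 25 N once down; it keeps some of it when let go. More than 50 N on block or parallel is hammering.
- parallel_front: Loose steel bar (parallel) lying along the vise's y on the bed between rib and -x jaw, at x = -18 mm of the vise: 12 wide, 120 long, 24 mm high, 0.27 kg. Origin: centre of its underside, y along its length. It starts 16 to 36 mm out towards +y. Home: -y end against the work stop, centre at y = 0 of the vise, +y end at y = 60 mm, 6 mm beyond the bed. Slides under 1 to 3 N while the block is up.
- parallel_back: The like bar between the rib and the jaw at +x: the same size, mass, origin and home, at x = +18 mm of the vise; it too starts 16 to 36 mm out, not by the same amount.
- washer: Bystander: plain aluminium ring, 34 mm across, 6 mm high, lying on the board beyond the vise. Origin: centre of its underside.
- cap: Bystander: small red plastic cap, 12 x 45 x 8 mm, lying on the board beyond the vise. Origin: centre of its underside.
- dowel: Bystander: short wooden rod, 10 mm thick, 70 mm long, lying on the board past the work-stop end of the vise. Origin: at its underside, half-way along.
- screw_handle (a point): Middle of the vise's cross handle, not needed: at x = -112, y = 0 mm of the vise, 34 mm above the board; bar 9 mm thick along y, -51 to 51 mm. Holding lugs 14 mm high reach to x = -110 and +120 mm. The plywood base board spans x -130 to +175, y -145 to +55 mm of the vise; nothing stands beyond its +y edge.
- stop_face (a point): Middle of the work stop's face, 50 mm above the board, at y = -60 mm of the vise: a rigid steel plate across the -y end, its top 60 mm above the board. A rib 21 mm wide, 10 mm high runs from near it along the middle of the bed, between the parallels. Each parallel lies on a thin dark strip on the bed that gives 0.05 mm per newton.
- block: White nylon block between the jaws, 50 (x) by 100 (y) by 45 mm, 0.26 kg, centred in the vise, axes as the vise's. Origin: centre of its underside. It starts 5 to 8 mm too high and rocked up to 0.06 rad about x, so either end may be higher. It only moves up and down and rocks about x; jaw friction holds it where it is left. About 6 N at the centre pushes it straight down; 0.25 N m rocks it.
Things that resemble listed ones, but are neither listed nor needed, are in the scene too. Leave any green or red look-alike of the parallel_back alone.

How it is judged:
By the outcome, as a careful person would: the job done as asked, in the order asked, and still so for the second after the job is handed in, with the robot touching nothing.
It also fails if it takes over 69 s, if anything falls off the work surface, if the arm or the gripper's body presses on something with over 40 N, if the wrist force passes 120 N, or if a joint passes its speed limit or range.

## Working session

There is one attempt and no reset: what is moved stays moved. The work goes in short steps, each a Python script; the robot and the scene stay as the last script left them, time stands still between calls to the robot, and variables do not carry over. Pictures are saved under pics/ and viewed, and the job is handed in when it is done.

```bash
ls; mkdir -p pics
python3 - <<'E'
from cell import r
import cv2
for n in ("scene","top"):
    f=r.grab_frame(n); cv2.imwrite(f"pics/{n}0.png",f["image"])
    print(n,f["mtx"].tolist(),f["k1"],f["rvec"],f["tvec"])
    for q in ["vise","block_top","block","parallel_front","parallel_back","stop_face","screw_handle","washer","cap","dowel"]:
        print(q,[(d["location"],round(d["confidence"],2)) for d in r.find_in(q,n)][:4])
print(r.get_state(), r.grip_depth)
E
```

```text
pics
scene [[396.14408610654425, 0.0, 285.03484318625556], [0.0, 396.14408610654425, 207.36227417890888], [0.0, 0.0, 1.0]] -0.11385410702333504 [ 0.73554896  2.67847776 -1.00011401] [ 0.45643545 -0.14112266  0.9452348 ]
vise [([0.6243, 0.0338, 0.0058], 0.96), ([0.5688, 0.0367, 0.1229], 0.56), ([0.5329, 0.0801, 0.0712], 0.27)]
block_top [([0.569, 0.0375, 0.1197], 0.91)]
block [([0.5669, 0.0353, 0.1238], 0.61)]
parallel_front [([0.5302, 0.085, 0.0672], 0.74)]
parallel_back [([0.3324, 0.1756, 0.0238], 0.97), ([0.615, 0.2634, 0.0205], 0.93), ([0.5651, -0.2608, 0.0205], 0.82), ([0.56, 0.0998, 0.0725], 0.65)]
stop_face [([0.6223, 0.0308, 0.0078], 0.65), ([0.5686, 0.0353, 0.1225], 0.36)]
screw_handle [([0.6222, 0.0348, 0.0034], 0.91)]
washer [([0.6911, 0.1021, 0.0135], 0.79)]
cap []
dowel [([0.6263, 0.0333, 0.0048], 0.44)]
top [[445.23528417513535, 0.0, 286.31531375225336], [0.0, 445.23528417513535, 210.41649885057484], [0.0, 0.0, 1.0]] -0.09017022185686718 [ 1.93711517 -2.26191824  0.25544681] [0.06259607 0.5605734  0.78971234]
vise [([0.5729, -0.012, 0.0112], 0.59)]
block_top [([0.5643, 0
[... 559 characters left out ...]
092 ,  0.32100301, -0.07012625,  1.45050629,  0.02260273,
        1.37078934, -0.05686209]), 'joint_vel': array([-2.29157385e-04, -4.70724774e-05,  1.21137623e-03,  1.15372475e-03,
        1.16701165e-03,  4.61678941e-04,  9.64644821e-04]), 'joint_efforts': array([-7.81462336e-05, -4.93399858e+01, -3.81453289e-01, -3.14583278e+01,
        1.32374873e-02,  1.14240822e-03, -1.00259673e-06]), 'ee_pos': array([0.27734264, 0.58788642, 0.19444362]), 'eef_rot': array([2.75123276e-05, 2.18573426e-01, 9.75820504e-01, 3.58054987e-05]), 'ft_force': array([-0.03736028,  0.17535983, -0.36270548]), 'wrist_torque': array([ 0.00219231,  0.02714082, -0.05068168]), 'gripper_width': 0.08558119700976523} 0.0187
```

View pics/scene0.png

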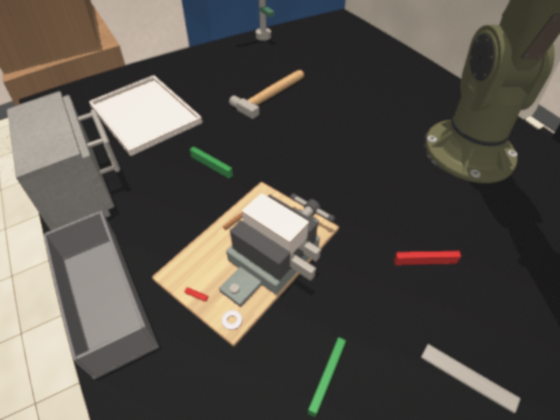

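View pics/top0.png

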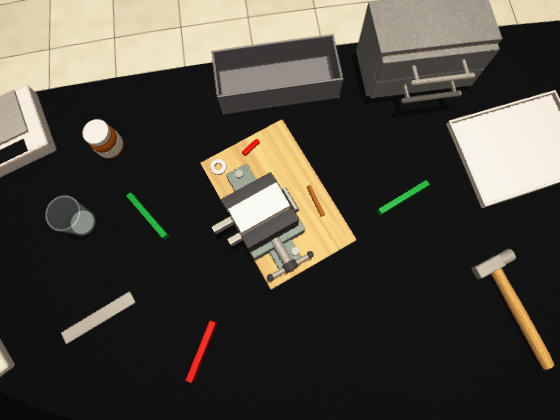

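Both pictures show the vise on the plywood board. The two true parallels stick out of its open end, at top (222,226) and (234,239) and scene (303,267) and (311,251). Look-alikes I will leave alone: green bars at top (147,215) and (404,197), a red bar at (201,351), and a loose grey bar at (98,317). Next I'll take close crops for a pose fit.

Run:
```python
import cv2
a=cv2.imread("pics/top0.png")[110:300,190:370]; cv2.imwrite("pics/topc.png",cv2.resize(a,None,fx=3.15,fy=3.15,interpolation=cv2.INTER_CUBIC))
a=cv2.imread("pics/scene0.png")[175:350,145:350]; cv2.imwrite("pics/scenec.png",cv2.resize(a,None,fx=3.4,fy=3.4,interpolation=cv2.INTER_CUBIC))
```

```text
(no output)
```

View pics/topc.png

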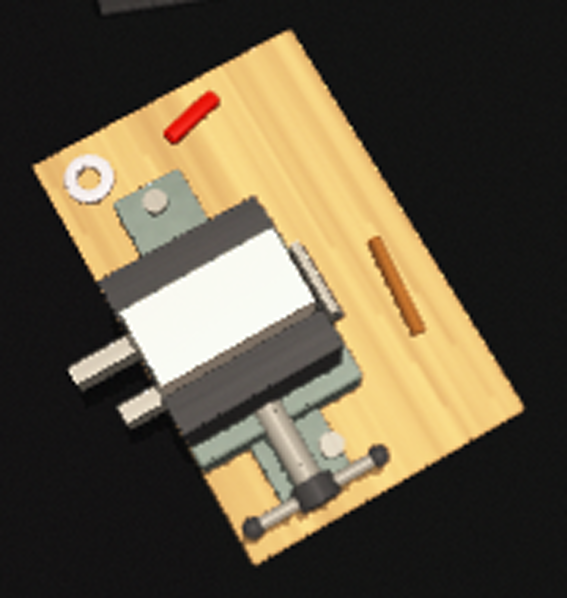

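View pics/scenec.png

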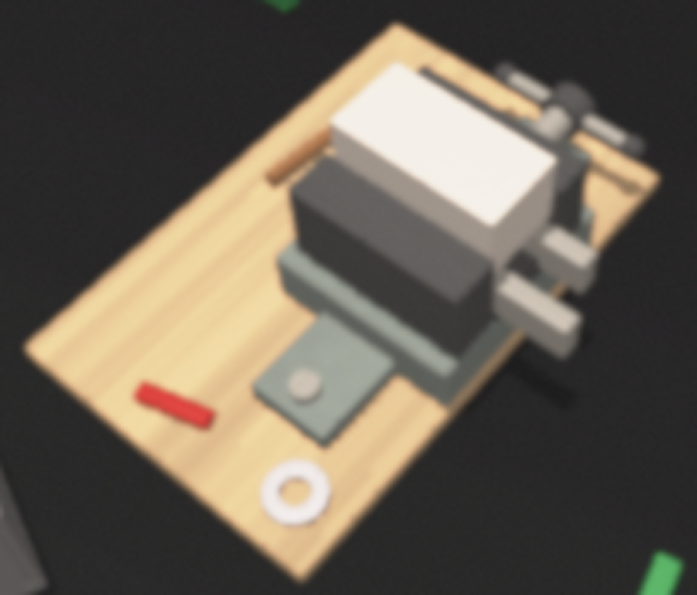

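```bash
cat > fit.py <<'E'
import numpy as np, cv2, json
from scipy.optimize import least_squares
from cell import r
T=lambda u,v:(u/3.15+190-.33,v/3.15+110-.33)
S=lambda u,v:(u/3.4+145-.35,v/3.4+175-.35)
fr={n:r.grab_frame(n) for n in("top","scene")}
def proj(n,P):
    f=fr[n]; return cv2.projectPoints(np.float64(P).reshape(-1,3),f["rvec"],f["tvec"],f["mtx"],np.array([f["k1"],0,0,0,0.]))[0].reshape(-1,2)
B=[(175,55),(175,-145),(-130,-145),(-130,55)]
obs=[]
for p,t,s in zip(B,[(34,165),(292,30),(523,408),(256,566)],[(301,580),(25,347),(397,22),(660,178)]):
    obs+=[("top","w",(*p,0),T(*t)),("scene","w",(*p,0),S(*s))]
obs+=[("top","w",(55.5,54,89),T(102,280)),("top","w",(55.5,-54,89),T(255,197)),("scene","w",(55.5,54,89),S(457,300)),("scene","w",(55.5,-54,89),S(293,185))]
for p,t,s in zip([(25,50),(25,-50),(-25,-50),(-25,50)],[(119,312),(270,229),(315,297),(161,388)],[(492,222),(330,122),(397,63),(555,158)]):
    obs+=[("top","b",p,T(*t)),("scene","b",p,S(*s))]
obs+=[("top","pb",24,T(68,370)),("top","pb",12,T(79,388)),("scene","pb",24,S(563,338)),("scene","pb",12,S(580,320)),
 ("top","pf",-12,T(117,406)),("top","pf",-24,T(127,427)),("scene","pf",-24,S(597,258)),("scene","pf",-12,S(580,272))]
def pts(x):
    vx,vy,yaw,vz,h,tilt,db,df=x[:8]; out=[]
    c,s=np.cos(yaw),np.sin(yaw)
    for n,k,p,_ in obs:
        if k=="w": q=p
        elif k=="b": q=(p[0],p[1],109+h*1e3+tilt*p[1])
        elif k=="pb": q=(p,60+db*1e3,64)
        else: q=(p,60+df*1e3,64)
        q=np.array(q)/1e3
        out.append((n,(vx+c*q[0]-s*q[1],vy+s*q[0]+c*q[1],vz+q[2])))
    return out
def res(x):
    # per-camera small offset x[8:12] px with prior
    R=[]
    for (n,P),o in zip(pts(x),obs):
        off=x[8:10] if n=="top" else x[10:12]
        R+=list(proj(n,P)[0]+off-o[3])
    return np.array(R+list(x[8:12]*1.0))
if __name__=="__main__":
    best=None
    for y0 in (0,1,2,3,-1,-2):
        o=least_squares(res,[.57,.03,y0,.01,.006,0,.025,.025,0,0,0,0],loss="soft_l1",x_scale=[.01,.01,.1,.01,.01,.01,.01,.01,1,1,1,1])
        if best is None or o.cost<best.cost: best=o
    print(best.cost,np.round(best.x,4))
    e=res(best.x)[:-4].reshape(-1,2)
    for a,b in zip(obs,e): print(a[0],a[1],a[2],np.round(b,2))
    np.save("pose.npy",best.x)
E
python3 fit.py
```

```text
10.527671878627324 [ 0.5659  0.0249  0.3645  0.0031  0.0081  0.0104  0.0347  0.0197  0.1245
  0.4462 -0.5213 -0.1438]
top w (175, 55, 0) [-0.21  0.73]
scene w (175, 55, 0) [-0.01 -0.99]
top w (175, -145, 0) [-0.3   0.16]
scene w (175, -145, 0) [ 0.52 -0.11]
top w (-130, -145, 0) [0.36 0.65]
scene w (-130, -145, 0) [0.16 1.17]
top w (-130, 55, 0) [-0.69 -0.11]
scene w (-130, 55, 0) [-0.28  0.21]
top w (55.5, 54, 89) [-1.63  0.61]
top w (55.5, -54, 89) [ 0.11 -0.42]
scene w (55.5, 54, 89) [-0.07  1.88]
scene w (55.5, -54, 89) [-1.91  1.69]
top b (25, 50) [ 0.44 -0.38]
scene b (25, 50) [-0.21  0.46]
top b (25, -50) [ 1.01 -0.41]
scene b (25, -50) [-0.09 -0.11]
top b (-25, -50) [0.37 1.14]
scene b (-25, -50) [-0.23  0.  ]
top b (-25, 50) [ 0.31 -0.69]
scene b (-25, 50) [ 0.22 -0.26]
top pb 24 [-0.03 -0.47]
top pb 12 [-0.61 -0.79]
scene pb 24 [ 0.66 -0.6 ]
scene pb 12 [-0.03 -0.26]
top pf -12 [0.17 0.5 ]
top pf -24 [-0.03 -0.71]
scene pf -24 [ 0.14 -0.91]
scene pf -12 [ 1.04 -0.41]
```

```bash
cat > h.py <<'E'
import numpy as np
from scipy.spatial.transform import Rotation as R
from scipy.optimize import least_squares
from cell import r
p=np.load("pose2.npy"); yaw=p[2]
vx=np.array([np.cos(yaw),np.sin(yaw),0]); vy=np.array([-np.sin(yaw),np.cos(yaw),0]); Z=np.array([0,0,1.])
O=np.array([p[0],p[1],p[3]])
def W(x,y,z): return O+vx*x/1e3+vy*y/1e3+Z*z/1e3
def V(w): d=np.asarray(w)-O; return np.round(np.array([d@vx,d@vy,d@Z])*1e3,2)
def quat(tilt,sgn):  # tilt: body leans to +vy; tool x = sgn*(-vy)
    c,s=np.cos(tilt),np.sin(tilt)
    z=-c*Z-s*vy; x=sgn*(-c*vy+s*Z); y=np.cross(z,x)
    return R.from_matrix(np.c_[x,y,z]).as_quat(scalar_first=True)
E
python3 - <<'E'
import numpy as np
from fit import *
x0=np.load("pose.npy"); x0[3]=.008
lb=-np.inf*np.ones(12); ub=-lb; lb[3]=.005; ub[3]=.015
o=least_squares(res,x0,loss="soft_l1",bounds=(lb,ub),x_scale=[.01,.01,.1,.01,.01,.01,.01,.01,1,1,1,1])
print(o.cost,np.round(o.x,4)); np.save("pose2.npy",o.x)
from h import *
for s in(1,-1):
  for pt,t in[((18,150,100),.35),((18,71,48),.35),((-18,71,48),.35),((0,0,118),0),((0,35,140),0),((0,-35,118),0)]:
    print(s,pt,r.inverse_kinematics(W(*pt),quat(t,s)))
E
```

```text
10.793342499449302 [ 0.566   0.0253  0.3644  0.005   0.0075  0.0111  0.0345  0.0196  0.3487
  0.6872 -0.5281  0.2356]
1 (18, 150, 100) [ 0.34631245  0.486763   -1.17622277  1.77125041  0.76964244  1.42084458
  2.46659706]
1 (18, 71, 48) [ 0.48649041  0.55562917 -1.17682682  1.84002874  0.87712743  1.32918841
  2.51065179]
1 (-18, 71, 48) [ 0.53164513  0.44800366 -1.17400604  1.92566179  0.79571108  1.26239061
  2.53962993]
1 (0, 0, 118) [-0.99395222  0.31177584  1.07006044  1.78528232 -0.2909447   1.21698966
 -2.61878609]
1 (0, 35, 140) [-1.18495707  0.3122283   1.22511692  1.78487041 -0.3082109   1.26203456
 -2.65669011]
1 (0, -35, 118) [-0.91554356  0.35103493  1.06994956  1.75632534 -0.32593282  1.22866134
 -2.53681619]
-1 (18, 150, 100) [-0.8499667   0.22948976  0.2802137   1.81150651  0.29997691  1.20017813
 -0.33213499]
-1 (18, 71, 48) [-0.74616136  0.27138154  0.3211639   1.88158041  0.30632781  1.04816041
 -0.2304981 ]
-1 (-18, 71, 48) [-0.75465391  0.1987554   0.31121207  1.96697115  0.33569763  1.04086986
 -0.26284937]
-1 (0, 0, 118) [-0.51670831  0.20015995  0.48035007  1.77192617 -0.0989945   1.19333784
  0.35641585]
-1 (0, 35, 140) [-0.55051339  0.15660198  0.44074379  1.76837146 -0.07060047  1.232157
  0.27338876]
-1 (0, -35, 118) [-0.48723378  0.23065559  0.52266933  1.74418636 -0.12279042  1.1992287
  0.43308445]
```

Run:
```python
from h import *
import cv2
q=quat(.35,-1)
r.command_gripper(0.0,40)
r.goto(W(18,135,75),q)
r.movel(W(18,122,49),.08,q)
s=r.get_state(); print(s["clock"],V(s["ee_pos"]),s["ft_force"],s["gripper_width"])
hit=r.movel(W(18,74,49),.03,threshold=6)
s=r.get_state(); print(hit,s["clock"],V(s["ee_pos"]),s["ft_force"])
for n in("top","scene"): cv2.imwrite(f"pics/{n}1.png",r.grab_frame(n)["image"])
a=cv2.imread("pics/top1.png")[110:300,190:370]; b=cv2.imread("pics/scene1.png")[175:350,180:345]
cv2.imwrite("pics/c1.png",cv2.hconcat([cv2.resize(a,(400,422)),cv2.resize(b,(398,422))]))
```

```text
4.3917 [ 17.57 121.57  48.46] [0.7858127  0.75491243 0.14483547] 3.245535120127436e-05
False 6.1417 [18.02 74.25 48.96] [-0.14179529  0.81301302 -0.24755015]
```

View pics/c1.png

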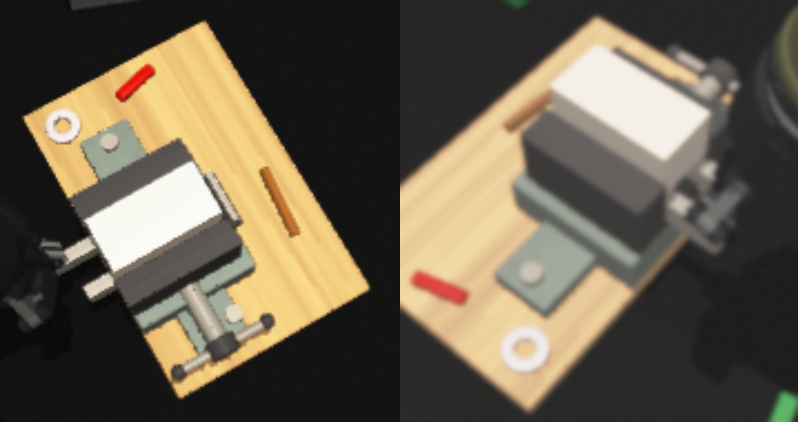

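The fingertips sit on the back bar's end, at scene crop (680,205), and that bar has moved in. I'll continue slowly to the stop.

Run:
```python
from h import *
hit=r.movel(W(18,56,49),.012,threshold=6)
s=r.get_state(); print(hit,s["clock"],V(s["ee_pos"]),s["ft_force"]); r.dwell(.2)
s=r.get_state(); print(hit,s["clock"],V(s["ee_pos"]),s["ft_force"])
```

```text
False 7.8917 [18.02 56.12 48.98] [-0.36303579 -0.06475769 -0.98448834]
False 8.0917 [17.97 56.06 48.98] [ 0.03561659 -0.05694273  0.56143179]
```

Run:
```python
from cell import r
import cv2
a=r.grab_frame("top")["image"][160:260,190:290]; b=r.grab_frame("scene")["image"][200:300,260:360]
cv2.imwrite("pics/c2.png",cv2.hconcat([cv2.resize(a,(400,400),interpolation=2),cv2.resize(b,(400,400),interpolation=2)]))
```

```text
(no output)
```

View pics/c2.png

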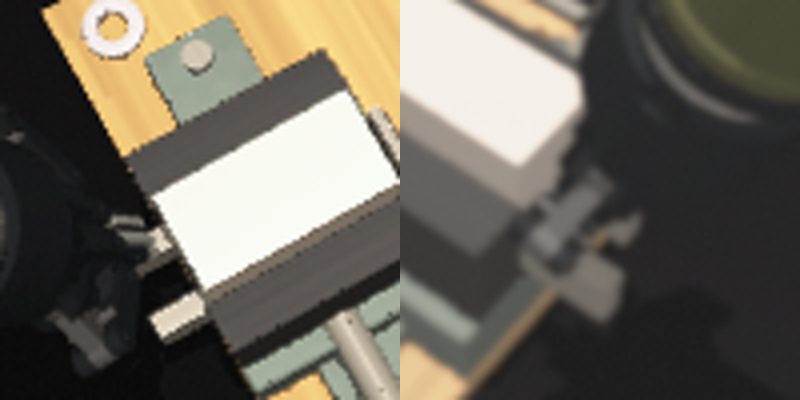

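Run:
```python
from fit import *
from h import *
A={}
fr.update({n:r.grab_frame(n) for n in fr})
for n,(u,v) in (("top",(190,160)),("scene",(260,200))):
    im=fr[n]["image"].copy()[v:v+100,u:u+100]; im=cv2.resize(im,(400,400),interpolation=2)
    off=p[8:10] if n=="top" else p[10:12]
    def L(pts,c):
        q=((proj(n,[W(*k) for k in pts])+off-[u,v]+.5)*4).astype(int); cv2.polylines(im,[q.reshape(-1,1,2)],True,c,1)
    for x,e in((18,94.5),(-18,79.6)):
        L([(x-6,e,64),(x+6,e,64),(x+6,54,64),(x-6,54,64)],(0,255,255)); L([(x-6,e,40),(x+6,e,40),(x+6,e,64),(x-6,e,64)],(0,255,255))
    t=V(r.get_state()["ee_pos"]); L([t+[-3,0,0],t+[3,0,0],t,t+[0,0,8]],(0,0,255))
    L([t,t+np.array([0,np.sin(.35),np.cos(.35)])*70],(255,0,255))
    A[n]=im
cv2.imwrite("pics/c3.png",cv2.hconcat([A["top"],A["scene"]]))
```

```text
(no output)
```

View pics/c3.png

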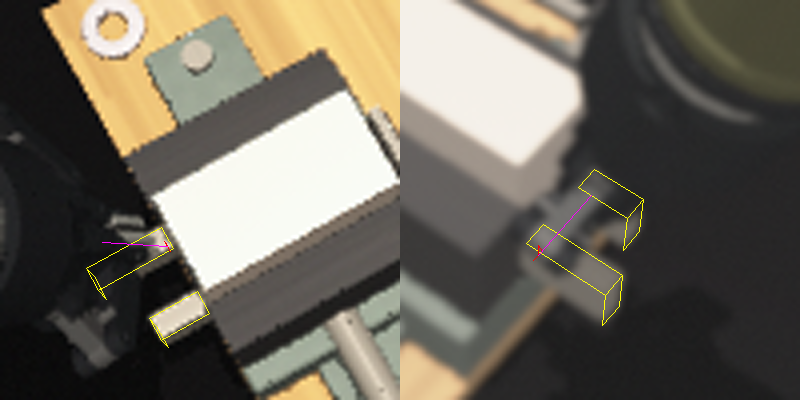

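Run:
```python
from cell import r
import cv2,numpy as np
g=lambda im:(255*(im/255.)**.5).astype('uint8')
a=r.grab_frame("top")["image"][180:260,180:260]; b=r.grab_frame("scene")["image"][210:290,275:355]
cv2.imwrite("pics/c4.png",g(cv2.hconcat([cv2.resize(a,(400,400),interpolation=2),cv2.resize(b,(400,400),interpolation=2)])))
```

```text
(no output)
```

View pics/c4.png

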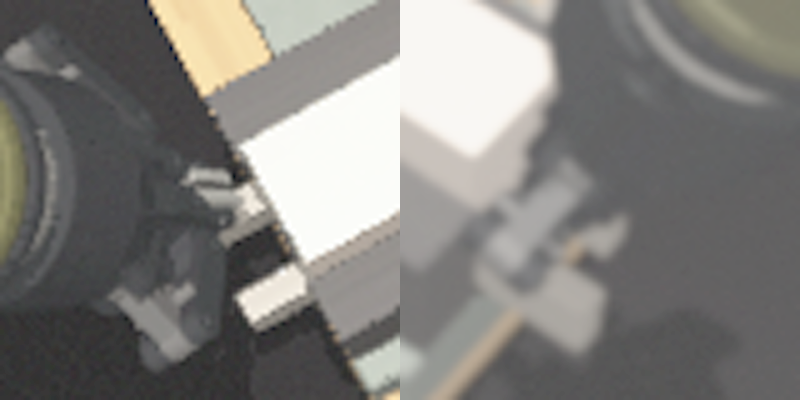

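The bar hasn't moved: its end is still at scene (316,268), and no force was felt. The finger seems to stand above the bar. I'll probe gently downward to get the true height.

Run:
```python
from h import *
s=r.get_state(); P=V(s["ee_pos"])
hit=r.movel(W(P[0],P[1],P[2]-10),.02,threshold=4)
s=r.get_state(); print(hit,s["clock"],V(s["ee_pos"]),s["ft_force"],s["ee_pos"],s["eef_rot"],quat(.35,-1),s["joint_pos"])
```

```text
False 9.1417 [18.01 55.96 38.96] [-0.85420795 -0.24842852 -0.4892151 ] [0.56288847 0.08399882 0.04395944] [ 0.14339863  0.55860021  0.81094858 -0.0988182 ] [ 0.1433826   0.55861403  0.81094804 -0.09876777] [-0.73266881  0.28300153  0.33717809  1.89018949  0.3031679   1.02010065
 -0.20708164]
```

Run:
```python
from cell import r
import cv2,numpy as np
g=lambda im:(255*(im/255.)**.5).astype('uint8')
a=r.grab_frame("top")["image"][180:260,180:260]; b=r.grab_frame("scene")["image"][210:290,275:355]
cv2.imwrite("pics/c5.png",g(cv2.hconcat([cv2.resize(a,(400,400),interpolation=2),cv2.resize(b,(400,400),interpolation=2)])))
```

```text
(no output)
```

View pics/c5.png

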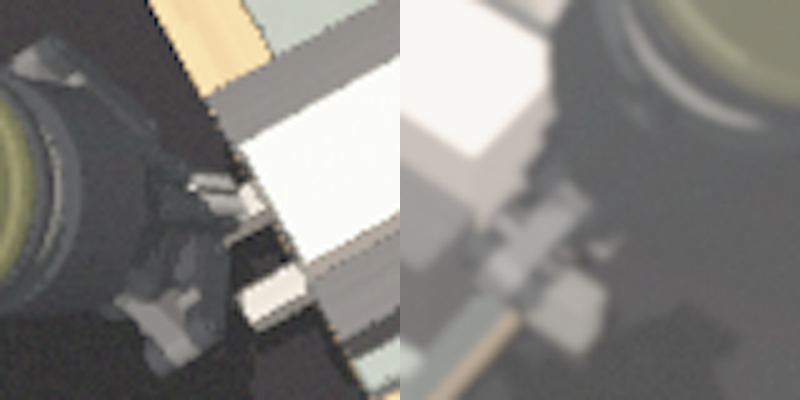

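Run:
```python
from fit import *
from h import *
def ray(n,u,v,z):
    f=fr[n]; off=p[8:10] if n=="top" else p[10:12]
    q=cv2.undistortPoints(np.array([[[u-off[0],v-off[1]]]]),f["mtx"],np.array([f["k1"],0,0,0,0.]))[0,0]
    Rm=cv2.Rodrigues(np.float64(f["rvec"]))[0]; c=-Rm.T@f["tvec"]; d=Rm.T@[*q,1]
    return V(c+d*((O[2]+z/1e3-c[2])/d[2]))
for px in((291,263),(301,270),(296,267)):
  for z in(39,50,64,80): print(px,z,ray("scene",*px,z))
for n in fr:
  f=fr[n];Rm=cv2.Rodrigues(np.float64(f["rvec"]))[0]; print(n,V(-Rm.T@f["tvec"]))
```

```text
(291, 263) 39 [15.17 47.52 39.  ]
(291, 263) 50 [20.93 51.75 50.  ]
(291, 263) 64 [28.27 57.15 64.  ]
(291, 263) 80 [36.66 63.31 80.  ]
(301, 270) 39 [15.77 69.45 39.  ]
(301, 270) 50 [21.53 73.27 50.  ]
(301, 270) 64 [28.85 78.13 64.  ]
(301, 270) 80 [37.22 83.68 80.  ]
(296, 267) 39 [16.27 59.16 39.  ]
(296, 267) 50 [22.02 63.17 50.  ]
(296, 267) 64 [29.33 68.28 64.  ]
(296, 267) 80 [37.68 74.12 80.  ]
top [-190.61   47.06  891.69]
scene [316.62 269.09 614.12]
```

Run:
```python
from fit import *
from h import *
s=r.get_state(); P=V(s["ee_pos"]); print(s["clock"])
r.movel(W(18,P[1],P[2]+30),.15); 
r.movel(W(18,150,P[2]+60),.2)
s=r.get_state(); print(s["clock"],V(s["ee_pos"]),s["ft_force"],s["gripper_width"])
fr.update({n:r.grab_frame(n) for n in fr}); A=[]
for n,(u,v) in (("top",(150,130)),("scene",(240,180))):
    im=fr[n]["image"].copy()[v:v+150,u:u+150]; im=(255*(cv2.resize(im,(400,400),interpolation=2)/255.)**.5).astype('uint8')
    off=p[8:10] if n=="top" else p[10:12]
    def L(pts,c):
        q=((proj(n,[W(*k) for k in pts])+off-[u,v]+.5)*400/150).astype(int); cv2.polylines(im,[q.reshape(-1,1,2)],True,c,1)
    for x,e in((18,94.5),(-18,79.6)):
        L([(x-6,e,64),(x+6,e,64),(x+6,54,64),(x-6,54,64)],(0,255,255))
    t=V(s["ee_pos"]); L([t+[-3,0,0],t+[3,0,0],t,t+[0,0,8]],(0,0,255))
    L([t,t+np.array([0,np.sin(.35),np.cos(.35)])*70],(255,0,255))
    A.append(im)
cv2.imwrite("pics/c6.png",cv2.hconcat(A))
```

```text
9.4417
10.4333 [ 17.4  148.59  98.53] [ 0.73323521 -0.62671794 -0.64337109] 0.00024170429839977798
```

View pics/c6.png

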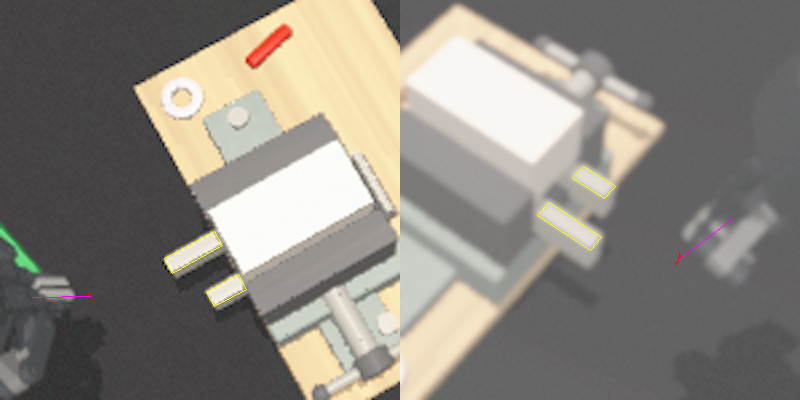

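Run:
```python
from fit import *
from h import *
A=[]
t=r.get_state()["ee_pos"]; Rm=R.from_quat(r.get_state()["eef_rot"],scalar_first=True).as_matrix(); print(Rm@np.eye(3),vx,vy)
for n,(u,v) in (("top",(100,170)),("scene",(290,180))):
    im=fr[n]["image"].copy()[v:v+120,u:u+120]; im=(255*(cv2.resize(im,(400,400),interpolation=2)/255.)**.35).astype('uint8')
    off=p[8:10] if n=="top" else p[10:12]
    for k,c in zip(range(3),((0,0,255),(0,255,0),(255,0,0))):
        q=((proj(n,[t-Rm[:,2]*.0,t+Rm[:,k]*.03])+off-[u,v]+.5)*400/120).astype(int); cv2.line(im,tuple(map(int,q[0])),tuple(map(int,q[1])),c,1)
    A.append(im)
cv2.imwrite("pics/c7.png",cv2.hconcat(A))
```

```text
[[-0.33244337  0.93536153  0.12074856]
 [ 0.87825453  0.35369185 -0.32182457]
 [-0.3437301  -0.00094048 -0.93906801]] [0.93433706 0.35639059 0.        ] [-0.35639059  0.93433706  0.        ]
```

View pics/c7.png

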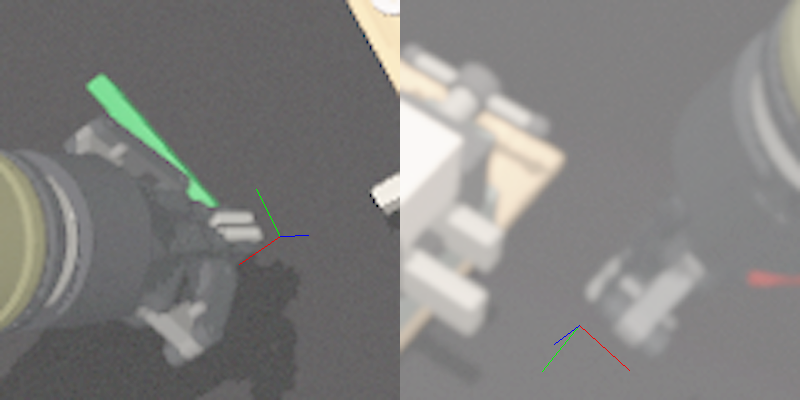

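Run:
```python
from fit import *
from h import *
pt=np.array([262/400*120+100-.5,230/400*120+170-.5]); ps=np.array([(620-400)/400*120+290-.5,(328)/400*120+180-.5])
Ps=[]
for n,q in(("top",pt),("scene",ps)):
    f=fr[n]; off=p[8:10] if n=="top" else p[10:12]
    uq=cv2.undistortPoints(np.array([[q-off]]),f["mtx"],np.array([f["k1"],0,0,0,0.]))[0,0]
    Ps.append((np.c_[cv2.Rodrigues(np.float64(f["rvec"]))[0],f["tvec"]],uq))
X=cv2.triangulatePoints(Ps[0][0],Ps[1][0],Ps[0][1],Ps[1][1])[:,0]; X=X[:3]/X[3]
print(V(X),V(r.get_state()["ee_pos"]))
print([ (n,proj(n,X),q) for n,q in(("top",pt),("scene",ps))])
```

```text
[ 18.9  159.69 113.08] [ 17.65 148.61  98.87]
[('top', array([[175.22900465, 240.83745759]]), array([178.1, 238.5])), ('scene', array([[351.34566896, 276.70160689]]), array([355.5, 277.9]))]
```

The pictures suggest the real fingertips end well behind the reported TCP, so they would have passed over the bar. I'll settle this by touching the bare bench vertically at a clear spot.

Run:
```python
from h import *
w=W(10,135,0); q=quat(0,-1)
r.goto([w[0],w[1],.06],q)
print(r.get_state()["ft_force"])
try:
    hit=r.movel([w[0],w[1],-.035],.04,threshold=4)
except r.IKError as e: print("ik",e); hit=r.movel([w[0],w[1],.0],.04,threshold=4)
s=r.get_state(); print(hit,s["clock"],s["ee_pos"],s["ft_force"],s["gripper_width"])
```

```text
[0.23342935 0.52178784 0.12905632]
False 13.75 [ 0.52738515  0.15508189 -0.03482558] [-0.15546697  0.51588541  0.16036461] 0.00010670295467895114
```

Run:
```python
from fit import *
from h import *
t=r.get_state()["ee_pos"]; A=[]
for n,(u,v) in (("top",(100,150)),("scene",(260,180))):
    im=fr[n]["image"].copy()[v:v+120,u:u+120]; im=(255*(cv2.resize(im,(400,400),interpolation=2)/255.)**.35).astype('uint8')
    off=p[8:10] if n=="top" else p[10:12]
    for k in range(0,9):
        q=((proj(n,t+[0,0,k*.01])[0]+off-[u,v]+.5)*400/120).astype(int); cv2.circle(im,tuple(map(int,q)),2,(0,0,255) if k else (255,0,0),-1)
    A.append(im)
cv2.imwrite("pics/c8.png",cv2.hconcat(A))
```

View pics/c8.png

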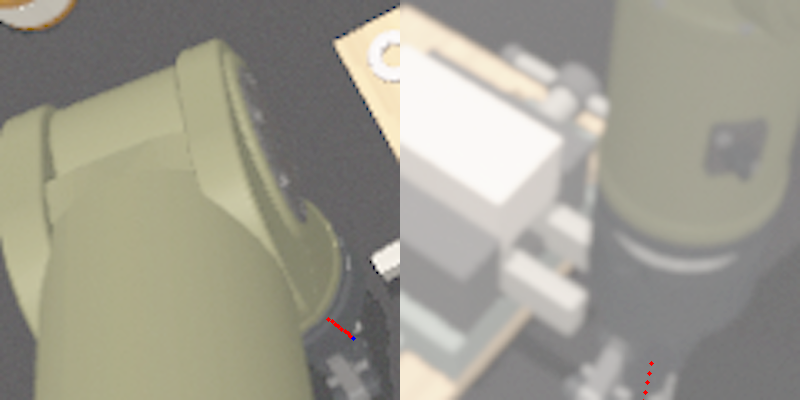

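Run:
```python
from h import *
import cv2
s=r.get_state()["ee_pos"]
hit=r.movel([s[0],s[1],-.055],.03,threshold=4)
s=r.get_state(); print(hit,s["clock"],s["ee_pos"],s["ft_force"],s["gripper_width"])
im=r.grab_frame("scene")["image"][210:330,280:400]
cv2.imwrite("pics/c9.png",(255*(cv2.resize(im,(600,600),interpolation=2)/255.)**.35).astype('uint8'))
```

```text
True 14.125 [ 0.52761011  0.15514361 -0.03676007] [-1.22380194 -0.25742878  4.20187125] -0.00018154462582116034
```

View pics/c9.png

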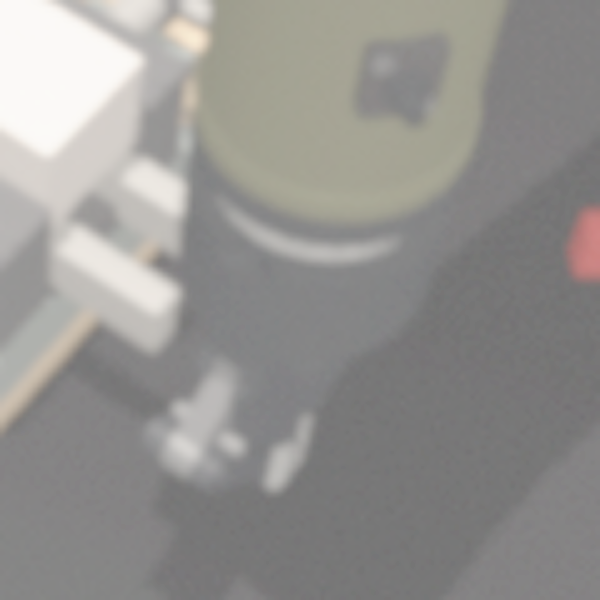

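Run:
```python
from fit import *
from h import *
t=r.get_state()["ee_pos"]; im=fr["scene"]["image"][210:330,280:400]
im=(255*(cv2.resize(im,(600,600),interpolation=2)/255.)**.35).astype('uint8')
Rm=R.from_quat(r.get_state()["eef_rot"],scalar_first=True).as_matrix()
for h in (0,36.8,73.6):
  for dx,dy in((11,14.5),(11,-14.5),(-11,14.5),(-11,-14.5),(0,0)):
    P=t-Rm[:,2]*h/1e3+Rm[:,0]*dx/1e3+Rm[:,1]*dy/1e3
    q=((proj("scene",P)[0]+p[10:12]-[280,210]+.5)*5).astype(int); print(h,dx,dy,q); cv2.circle(im,tuple(map(int,q)),3,{0:(255,0,0),36.8:(0,0,255),73.6:(0,255,0)}[h],-1)
cv2.imwrite("pics/c10.png",im)
```

```text
0 11 14.5 [256 554]
0 11 -14.5 [301 496]
0 -11 14.5 [205 519]
0 -11 -14.5 [251 462]
0 0 0 [253 507]
36.8 11 14.5 [266 507]
36.8 11 -14.5 [313 447]
36.8 -11 14.5 [213 471]
36.8 -11 -14.5 [260 413]
36.8 0 0 [263 459]
73.6 11 14.5 [277 456]
73.6 11 -14.5 [326 395]
73.6 -11 14.5 [222 419]
73.6 -11 -14.5 [271 359]
73.6 0 0 [274 407]
```

View pics/c10.png

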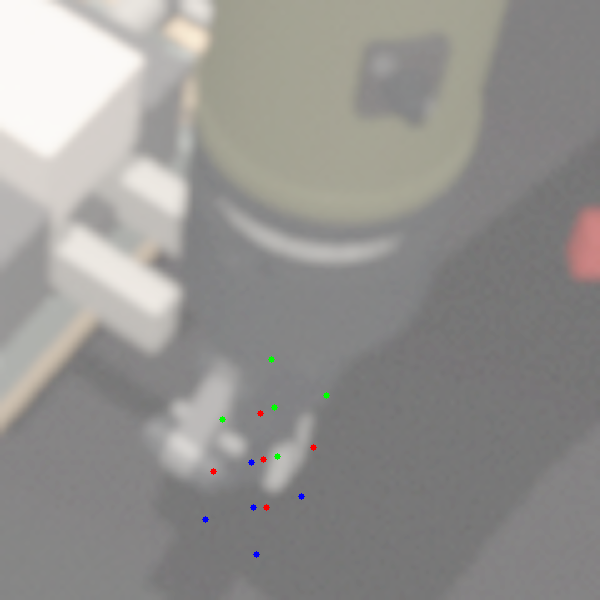

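Measured: the tips touched the bench at a reported z of -36.8 mm, so the real shut tips sit 36.8 mm behind the reported TCP along the tool axis. This also explains the contactless passes in c4 and c5. I'll correct for it and push again.

```bash
cat >> h.py <<'E'
OFF=.0368
def tw(x,y,z,tilt): # reported TCP for a real tip at vise x,y,z mm
    return W(x,y,z)+OFF*(-np.cos(tilt)*Z-np.sin(tilt)*vy)
def tip():
    s=r.get_state(); zt=R.from_quat(s["eef_rot"],scalar_first=True).as_matrix()[:,2]
    return V(s["ee_pos"]-OFF*zt), np.round(s["ft_force"],1), round(s["clock"],2)
E
python3 - <<'E'
from h import *
import cv2
q=quat(.35,-1)
s=r.get_state()["ee_pos"]
r.movel([s[0],s[1],.03],.15)
r.goto(tw(18,125,65,.35),q)
r.movel(tw(18,118,51,.35),.08,q); print(tip())
hit=r.movel(tw(18,88,51,.35),.025,threshold=6); print(hit,tip())
a=r.grab_frame("top")["image"][160:260,170:270]; b=r.grab_frame("scene")["image"][200:300,260:360]
g=lambda im:(255*(im/255.)**.5).astype('uint8')
cv2.imwrite("pics/d1.png",g(cv2.hconcat([cv2.resize(a,(400,400),interpolation=2),cv2.resize(b,(400,400),interpolation=2)])))
E
```

```text
(array([ 16.97, 115.81,  50.4 ]), array([ 0.8,  0.2, -0.4]), 15.68)
False (array([17.99, 87.99, 50.99]), array([0. , 0.4, 0.7]), 17.03)
```

View pics/d1.png

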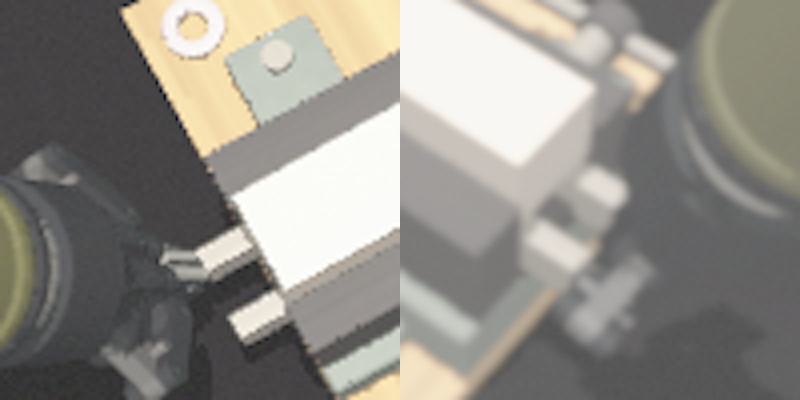

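Now the fingers bear on the back bar's end, at scene crop (580,285), and the bar is moving in. I'll continue to the stop, then do the front bar.

Run:
```python
from h import *
hit=r.movel(tw(18,76,51,.35),.03,threshold=6); print(hit,tip())
hit=r.movel(tw(18,50,51,.35),.012,threshold=6); print(hit,tip())
r.dwell(.15); print(tip())
```

```text
False (array([17.61, 75.08, 50.92]), array([-1. , -0.1,  0.6]), 17.68)
True (array([17.95, 69.58, 50.44]), array([ 0. ,  0.5, -0.1]), 18.63)
(array([17.48, 69.66, 49.98]), array([ 0.3, -0.3, -0.8]), 18.78)
```

Run:
```python
from h import *
hit=r.movel(tw(18,64,50,.35),.01,threshold=7); print(hit,tip())
r.movel(tw(18,95,55,.35),.12)
q=quat(.35,-1)
r.movel(tw(-18,103,51,.35),.15); print(tip())
hit=r.movel(tw(-18,76,51,.35),.03,threshold=6); print(hit,tip())
hit=r.movel(tw(-18,50,51,.35),.012,threshold=6); print(hit,tip())
hit=r.movel(tw(-18,64,50,.35),.01,threshold=7); print(hit,tip())
r.movel(tw(-18,90,60,.35),.12)
r.movel(tw(0,150,110,.35),.2)
import cv2
a=r.grab_frame("top")["image"][160:260,190:290]; b=r.grab_frame("scene")["image"][200:300,250:350]
cv2.imwrite("pics/d2.png",cv2.hconcat([cv2.resize(a,(400,400),interpolation=2),cv2.resize(b,(400,400),interpolation=2)])); print(tip())
```

```text
True (array([17.61, 69.56, 49.29]), array([0.1, 0.5, 0.4]), 19.19)
(array([-17.81, 102.31,  51.19]), array([-0.1, -0.6,  0.3]), 19.96)
False (array([-18.03,  75.59,  51.07]), array([-0.6,  0.4, -0.3]), 21.01)
True (array([-18.  ,  69.52,  50.57]), array([ 0.3,  0.3, -0. ]), 21.94)
True (array([-18.29,  69.5 ,  49.62]), array([0.4, 0.5, 0.3]), 22.33)
(array([ -1.38, 147.52, 108.95]), array([-0.1, -1.1,  0.4]), 23.32)
```

View pics/d2.png

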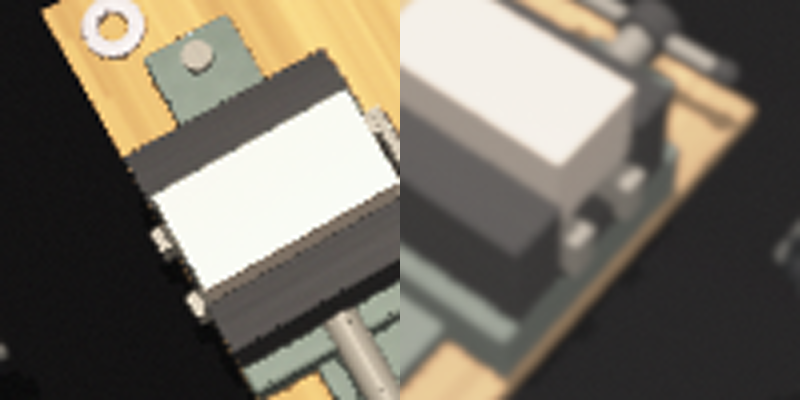

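Both bars are home: the end contacts came at y=69.56 and 69.5, equal, and only short stubs show at scene crop (577,240) and (628,185). Next I'll probe the block's two ends lightly.

Run:
```python
from h import *
q=quat(0,-1)
r.goto(tw(0,30,135,0),q)
for y in(30,-30):
    if y<0: r.movel(tw(0,y,130,0),.15)
    hit=r.movel(tw(0,y,105,0),.02,threshold=3.5); print(y,hit,tip())
    t=tip()[0]; 
    if y>0: r.movel(tw(0,y,t[2]+8,0),.1)
```

```text
30 True (array([ -0.13,  30.04, 116.33]), array([0.1, 0.4, 1. ]), 24.89)
-30 True (array([-5.0000e-02, -3.0000e+01,  1.1601e+02]), array([0.3, 0.2, 0.4]), 26.44)
```

Run:
```python
from h import *
for y,dz in((-30,3.0),(30,5.),(-30,5.)):
    t=tip()[0]
    if abs(t[1]-y)>5:
        r.movel(tw(0,t[1],t[2]+5,0),.1); r.movel(tw(0,y,t[2]+5,0),.15)
        hit=r.movel(tw(0,y,103,0),.02,threshold=3.5); t=tip()[0]; print("touch",y,hit,tip())
    hit=r.movel(tw(0,y,t[2]-dz,0),.008,threshold=15); print(y,hit,tip())
```

```text
-30 False (array([-1.0000e-02, -3.0030e+01,  1.1338e+02]), array([-1.8, -0.1,  5.6]), 26.97)
touch 30 True (array([  0.12,  28.95, 112.16]), array([-0.2,  0.7,  2.9]), 28.21)
30 True (array([  0.17,  28.78, 111.97]), array([-0.3, -0.6,  4.5]), 28.58)
touch -30 True (array([  0.57, -29.05, 112.08]), array([-1.1, -0. ,  3.8]), 29.77)
-30 True (array([  0.6 , -29.05, 112.09]), array([-1.5, -0.9,  4.4]), 30.12)
```

Run:
```python
from h import *
t=tip()[0]
r.movel(tw(0,t[1],t[2]+6,0),.1); r.movel(tw(46,-10,t[2]+6,0),.15); r.movel(tw(46,-10,96,0),.15)
print(tip()); hit=r.movel(tw(46,-10,80,0),.012,threshold=3.5); print(hit,tip())
t=tip()[0]; r.movel(tw(46,-10,125,0),.2);
```

```text
(array([ 44.3 , -10.54,  95.1 ]), array([ 0.9, -0.1,  0.6]), 31.15)
True (array([ 46.33, -10.06,  92.28]), array([-1.2, -0. ,  4.3]), 31.73)
```

The jaw top reads 3.3 mm high in my frame, so the board is 8.3 mm high and the bedded top should read 112.3 there. The block's ends read 112.16 and 112.08, so it is down and level. Now a steady press, force-checked: at the centre, on each end, then at the centre again.

```bash
cat >> h.py <<'E'
def f(n=6):
    a=[]
    for _ in range(n): r.dwell(.02); a.append(r.get_state()["ft_force"][2])
    return np.mean(a)
def press(y,F,hold):
    r.movel(tw(0,y,116,0),.15); r.dwell(.1); f0=f()
    r.movel(tw(0,y,108,0),.01,threshold=4); z=tip()[0][2]; print("touch",y,tip())
    cmd=z
    for k in range(14):
        e=f()-f0
        if e>=F-1.5: break
        cmd-=min(.25,max(.04,(F-e)*.012)); r.movel(tw(0,y,cmd,0),.01)
    a=[]
    for _ in range(int(hold/.1)): r.dwell(.1); a.append(r.get_state()["ft_force"][2]-f0)
    print("press",y,"k",k,"cmd",round(cmd,2),"f0",round(f0,2),np.round(a,1),tip())
    r.movel(tw(0,y,cmd+4,0),.05)
E
python3 - <<'E'
from h import *
press(0,19,.8)
E
```

```text
touch 0 (array([ 2.7000e-01, -9.0000e-02,  1.1205e+02]), array([-0.8,  0.6,  4.7]), 33.23)
press 0 k 13 cmd 110.28 f0 0.1 [13.5 13.2 13.  13.  12.7 13.1 12.8 12.9] (array([  0.43,  -0.14, 111.97]), array([-3.8, -0.6, 13. ]), 38.92)
```

```bash
sed -i 's/cmd-=min.*;/cmd-=min(1.5,(F-e)\/6);/; s/e>=F-1.5/e>=F-1/' h.py
python3 - <<'E'
from h import *
press(0,20,1.0)
E
```

```text
touch 0 (array([ 2.6000e-01, -6.0000e-02,  1.1202e+02]), array([-0.4, -0.7,  3.6]), 40.13)
press 0 k 3 cmd 108.76 f0 0.46 [20.  19.7 19.9 19.5 20.  20.3 19.2 19.8 20.4 19.4] (array([ 4.0000e-01, -1.0000e-01,  1.1185e+02]), array([-8.1, -0.4, 19.9]), 42.33)
```

Run:
```python
from h import *
press(22,17,.5); press(-22,17,.5); press(0,21,.8)
```

```text
touch 22 (array([  0.27,  21.8 , 111.97]), array([-1.2, -0.5,  4.6]), 43.59)
press 22 k 3 cmd 109.26 f0 0.14 [17.3 17.1 16.3 17.3 16.4] (array([  0.41,  21.87, 111.78]), array([-6.3,  0.3, 16.6]), 45.25)
touch -22 (array([  0.38, -21.98, 112.07]), array([-0.4,  0.5,  4.3]), 46.65)
press -22 k 2 cmd 109.48 f0 0.11 [18.  16.  15.4 15.9 16.3] (array([  0.51, -22.03, 111.96]), array([-6. , -0.2, 16.4]), 47.96)
touch 0 (array([  0.39,  -0.24, 112.04]), array([-0.5,  0.5,  4.2]), 49.22)
press 0 k 3 cmd 108.64 f0 -0.03 [20.2 19.8 20.8 20.7 21.2 20.8 21.6 20.4] (array([  0.53,  -0.22, 111.84]), array([-8.2, -0.9, 20.4]), 51.22)
```

Bedded: ±22 mm read within 0.1 mm of each other. Now I'll check that the bars don't slide with a light sideways nudge in (already at the stop, so no motion is expected), then retreat and look.

Run:
```python
from h import *
import cv2
r.movel(tw(0,0,140,0),.2); r.movel(tw(0,150,150,0),.25); r.dwell(.3); print(tip())
a=r.grab_frame("top")["image"][110:310,180:370]; b=r.grab_frame("scene")["image"][175:345,150:350]
cv2.imwrite("pics/e1.png",cv2.hconcat([cv2.resize(a,(400,420),interpolation=2),cv2.resize(b,(400,420),interpolation=2)]))
```

```text
(array([  0.3 , 148.48, 149.88]), array([0.2, 0.6, 0. ]), 52.8)
```

View pics/e1.png

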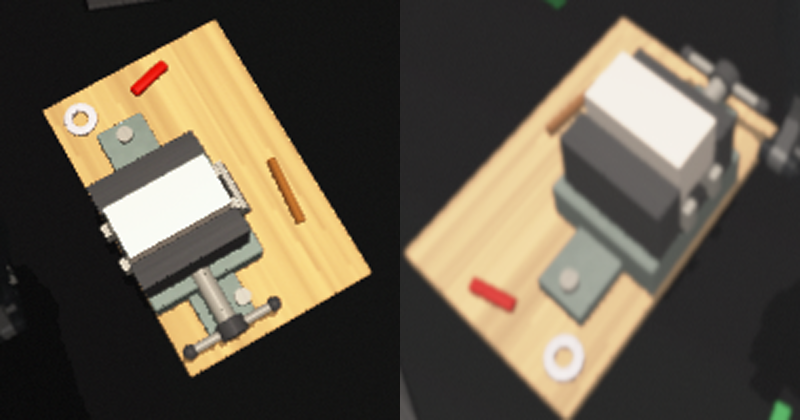

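The block sits down between the jaws. Both bars show equal stubs, at scene crop (690,207) and (715,172). The washer, cap and dowel are where they were, and the gripper is clear.

Run:
```python
from cell import r
r.sign_off()
```

```text
the job is handed in; nothing more can be done
```

The job is handed in at about 53 s on the clock, with both parallels back against the work stop and the block bedded level on them.

- **Parallels:** I pushed both in while the block was still up, stopping at a 6–7 N force change. A second push on each met the same resistance, with contact at y = 69.6 mm (back) and 69.5 mm (front). The final pictures show equal short stubs at the open end.
- **Block:** I pressed it down on both ends and at the centre. At a 4 N touch, ±22 mm read 111.97 and 112.07 mm. Bedded should read about 112.3 in the same frame, from touching the jaw top. I then held about 17 N on each end and 20–21 N at the centre for about 0.8–1 s. The press loop held well under the 50 N limit, but I did not record the peak forces.
- **Surroundings:** the washer, cap and dowel look unmoved in the last pictures, and the gripper was clear of everything.

**What disagreed or was not checked:**
- **Tool length:** the real fingertips sat 36.8 mm short of the reported TCP. My first push passed over the bar without touching it. A touch on the bare bench showed the error, and I corrected for it.
- **Board height:** the pictures gave 3–5 mm, but touching the jaw gave 8.3 mm. I used the touch value for the block.
- **Grip on the parallels:** I did not try to slide them after pressing. That they no longer slide is inferred from the steady press, not tested.

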